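# Put the tube roller mixer into drive

### The job

Put the tube mixer into gear: take its round black gear-change knob and ease it down gently while rocking the spindle a little to and fro, until the hidden teeth mesh and the knob sinks fully home with its metal skirt down on the collar. Never force the teeth, neither by pressing nor by twisting once they have meshed. Then slide the red gear lock all the way over the skirt and let go, leaving the tubes on the rollers and the things around the mixer as they are.

Things in the scene. Friction and masses are not known exactly. Their poses are not given: they have to be found in the camera images.
- mixer: white tube roller mixer, fixed. Origin on the table below the spindle; z up. Housing 150 (x) by 250 (y) mm (y -145 to +105), flat deck 100 mm above the table; roller bed on its +x side (x 75 to 285, at most 75 mm high). Two guide rails of the red lock stand on the deck to 134 mm height at y -67 to -142.
- collar: steel collar round the spindle, 102 mm outside diameter, rim 122 mm above the table, with the drive's ring of 6 upright teeth inside (origin on the table below). The ring's angle is hidden and starts out of mesh. It is sprung: pressed, it yields 1 mm per N after the first 6 N, for 7 mm, then is solid; twisted, it gives 0.05 rad per 0.1 N m, up to 0.08 rad. Ring and collar must never feel over 15 N.
- knob_grip (a point): middle of the black gear-change knob's grip, on its vertical axis: a fluted cylinder, 56 mm diameter, 40 mm high; this point is 22 mm above its lower end. At its foot is an aluminium skirt, a disc of 80 mm diameter, 6 mm thick, its top 22 mm below this point. The knob turns with the spindle and slides down on it. This point starts 168 mm above the table and is at 152 mm when fully home.
- gear_knob (a joint): how far the knob is pushed down (m): 0 up, out of gear; 0.016 fully home, skirt 2 mm above the collar's rim. Its 3 teeth touch the drive's tooth tips at about 0.005, or sink in freely where they face gaps. Sliding friction is about 2.5 N; it stays where left, but the drive's spring lifts it if it is let go on tooth tips.
- spindle (a joint): angle of spindle and knob (rad), counter-clockwise from above; turns easily out of gear. Meshing positions lie 1.047 rad apart, each about 0.1 rad wide, so rocking 0.55 rad either side of the start always passes one. In mesh it turns only within that play.
- lock_grip (a point): middle of the gear lock's upright red tab, 34 mm high (143 to 177 mm above the table), 14 mm wide along the mixer's x, 26 mm long along its y; this point is at 162 mm. It slides along the mixer's +y, towards the knob, and carries a flat tongue that goes over the knob's skirt (it runs into the skirt if the knob is not home); friction about 2 N, it stays where left.
- gear_lock (a joint): how far the lock has been slid towards the knob (m): 0 fully open, 0.028 fully locked over the skirt. Starts between 0 and 0.008.
- tube_a_mid (a point): middle of a purple-capped blood tube lying on the rollers, 98 mm long, 16 mm diameter; leave it there
- tube_b_mid (a point): middle of the other purple-capped blood tube on the rollers, same size; leave it there
- rack_mid (a point): middle of a loose white rack (90 by 200 mm, 100 mm high) full of capped tubes, beside the mixer; leave it alone
- sanitiser_mid (a point): middle of a loose clear bottle, 60 mm diameter, 160 mm high; leave it alone
- jar_mid (a point): middle of a loose sample jar with a yellow cap, 56 mm diameter, 70 mm high; leave it alone

How it is judged (in metres and radians):
On the way, in this order (a step that is already met when the one before it is completed fails the run):
1. the knob is meshed and pushed fully home (value of joint gear_knob above 0.0143 m), for 0.2 s.
2. the red lock is slid fully over the skirt (value of joint gear_lock above 0.023 m and value of joint gear_knob above 0.0143 m), for 0.2 s.
At the end, for the whole second after the job is handed in: the knob is within 1.7 mm of fully home and the red lock is within 5 mm of fully locked, both let go (all of step 2); the robot touches nothing.
It fails at once if the drive's teeth (or the collar) are loaded with more than 15 N (contact force between collar and anything else above 15 N).
It fails at once if a tube is moved more than 30 mm on the rollers (distance of any of tube_a_mid, tube_b_mid from where it was at the start of the episode above 0.03 m).
It fails at once if the rack, bottle or jar is pushed more than 30 mm or knocked over (distance of any of rack_mid, sanitiser_mid, jar_mid from where it was at the start of the episode above 0.03 m).
It also fails if it takes over 72 s, if anything falls off the work surface, if the arm or the gripper's body presses on something with over 40 N, if the wrist force passes 120 N, or if a joint passes its speed limit or range.

### The arm

A 6-joint arm with a two-finger parallel gripper is mounted at the origin on the work surface. World frame = base frame: x ahead of the robot, y to its left, z up, the work surface at z = 0. Lengths are in m, angles in degrees, forces in N, time in s.
With the tool pointing down it reaches from about 0.25 to 0.775 m from the base axis. Payload 4 kg.
Tool frame: the origin (TCP) lies midway between the tips of the shut fingers; the grasp point (between the pads) lies 19 mm behind it (env.tcp_to_grasp is the z of the grasp point in the tool frame, in m); z points along the fingers, y is the line along which they close (so a half turn about z gives the same grasp; the last joint's range is limited). The gripper opens to 85 mm and grips with 20 to 120 N. Pads are 22 mm wide; open, the fingers measure 114 mm over their backs; the gripper's body (76 mm by 85 mm) begins 54 mm behind the grasp point. The pads swing forward as they close: fully open they stand 13 mm farther back than shut.
Start: joints at [-82.111, 4.996, 78.535, -0, 96.463, -5.907], TCP at [0.131, -0.534, 0.231] pointing down, gripper open.
Joint ranges: [-177.83, 177.83], [-43.37, 116.18], [15.69, 146.23], [-61.86, 241.86], [9.47, 152.12], [-147.06, 147.06]. Speed limits (degrees/s): [159.86, 159.86, 180, 180, 180, 180].

### API

Orientations are given as a 3x3 rotation matrix whose columns are the frame's x, y, z axes.
In Python, from plant import env, get_image, camera_model, models gives the robot as it stands.
- The arm moves only by the shell command python3 -m pendant 'ROWS' [FORCE]. ROWS is a JSON object of lists of equal length, an entry for each row: "twist": the turn, a rotation vector about the tool's x, y, z in units of 45 degrees (1.0 is 45 degrees), a list of three; "dp": the shift along the tool's x, y, z in units of 0.4 m (1.0 is 0.4 m), a list of three; "jaw": the opening, from -1 (shut) to 1 (fully open), so that 0 is half open. In form: {"twist": [[rx, ry, rz], ...], "dp": [[dx, dy, dz], ...], "jaw": [jaw, ...]}. A call has 1 to 20 rows; each row is the pose to reach, as a shift and turn from the pose commanded when the call began, along the tool's axes at that moment; what a row does not reach only later rows make up. A row lasts 1/10 s, in which the tool goes at most 50 mm and 8.59 degrees, less where a joint would pass 70% of its speed; a pose out of reach is approached as far as the arm can. A call with a number of a shift or a turn outside -1 to 1 is refused whole. A call with a gripper value outside its range is refused whole. The fingers move at their own pace and stop on an object; FORCE is the grip in N (left out, the last holds). Time passes only in rows, so rows that repeat a pose let the fingers close. It gives the time, the measured TCP pose, the force, the opening and the grip force at its end, in the units of the state.
- env.get_state(): the state, without advancing time (a new reading comes with each control period).
- get_image(name): name is "scene" or "top"; returns the picture (480x640x3 uint8, blue, green, red); there is no depth.
- camera_model(name): a dict with "fx", "fy", "cx", "cy" (pixels), "dist" ([k1, k2, p1, p2, k3] as OpenCV has them; the pictures are not rectified), "eye" and "attitude" of the camera in the world. Camera axes: x right, y up, looking along -z (the intrinsics and any distortion apply to the point x, -y, -z); pixel columns grow to the right and rows downward; lengths in m; the calibration is good to about 2 mm. A picture is of the moment at which its call begins. camera_model takes no time and is no camera call.
- env.finish_job(): hands the job in; it is judged then, once.
Trained networks look in the newest picture that a camera, given by its name, has taken for a name from the list of things; names that differ only in an ending like _2 or _b are one class to them, and where a whole thing is asked for, a point or a joint stands for the part that bears it (a point fixed in the world has none). Each returns a list of dicts, best first, with "conf" (0 to 1); they miss things now and then, are a little off and sometimes report something else, mostly with a low value. They report only what shows in the picture. A call takes as long as a camera call.
- models.recognise(query, camera): "pixel" ([column, row] in pixels, amid what is visible of it).
The state is a dict: "time": time; "joint_positions": joint angles; "qd": joint speeds; "joint_efforts": joint torques, N m; "position": TCP position; "orientation": TCP orientation; "force": force on the tool from outside, world axes, zero at the start; "torque": the same for the moment, N m; "grip_width": opening from 0.0 (shut) to 1.0 (fully open); "grip_force": force on a finger pad.
Only numpy, scipy, OpenCV 4.12 (cv2) and the standard library are available. Lean on these libraries where they do the work, as an engineer would, in place of code of your own. Each camera call takes 0.05 s, during which the arm holds its last target. There are 200 camera calls.

## Working session

There is one attempt and no reset: what is moved stays moved. The work goes in short steps, Python scripts to look and compute and a shell command to move; the robot and the scene stay as the last step left them, time stands still between calls to the robot, and variables do not carry over. Pictures are saved under pics/ and viewed, at most 10 in all, crops included, and the job is handed in when it is done.

```bash
ls; mkdir -p pics; cat > h.py <<'E'
import numpy as np, cv2
from plant import env, get_image, camera_model, models
def ray(cam,px):
    m=camera_model(cam);K=np.array([[m['fx'],0,m['cx']],[0,m['fy'],m['cy']],[0,0,1]])
    u=cv2.undistortPoints(np.array([[px]],float),K,np.array(m['dist'],float))[0,0]
    return np.array(m['eye'],float),np.array(m['attitude'],float)@np.array([u[0],-u[1],-1.])
def atz(cam,px,z):
    e,d=ray(cam,px);return e+d*(z-e[2])/d[2]
def proj(cam,p):
    m=camera_model(cam);c=np.array(m['attitude']).T@(np.array(p,float)-np.array(m['eye']))
    K=np.array([[m['fx'],0,m['cx']],[0,m['fy'],m['cy']],[0,0,1]])
    return cv2.projectPoints(np.array([[c[0],-c[1],-c[2]]]),np.zeros(3),np.zeros(3),K,np.array(m['dist'],float))[0].ravel()
def tri(p,q):
    e1,d1=ray('scene',p);e2,d2=ray('top',q)
    s=np.linalg.lstsq(np.c_[d1,-d2],e2-e1,rcond=None)[0]
    a,b=e1+s[0]*d1,e2+s[1]*d2
    return (a+b)/2,np.linalg.norm(a-b)
E
python3 - <<'E'
from h import *
np.set_printoptions(precision=4,suppress=True)
s=env.get_state();print(s['time'],s['position'],s['orientation'],env.tcp_to_grasp)
for c in('scene','top'):
    cv2.imwrite(f'pics/{c}0.png',get_image(c))
    print(c,camera_model(c)['eye'])
    for n in('knob_grip','lock_grip','mixer','collar','tube_a_mid','rack_mid','sanitiser_mid','jar_mid'):
        print(n,[(np.round(r['pixel'],1).tolist(),round(r['conf'],2)) for r in models.recognise(n,c)[:3]])
E
```

```text
pics
0.0 [ 0.1311 -0.5336  0.2301] [[ 0.9712  0.2385 -0.0003]
 [ 0.2385 -0.9712  0.0023]
 [ 0.0003 -0.0023 -1.    ]] -0.0187
scene [ 1.057  -0.8202  1.3594]
knob_grip [([329.7, 208.4], 0.9)]
lock_grip [([315.5, 237.6], 0.5)]
mixer [([357.9, 243.4], 0.79), ([388.5, 166.4], 0.69), ([343.0, 137.9], 0.45)]
collar [([332.8, 225.5], 0.67)]
tube_a_mid [([363.2, 240.1], 0.42)]
rack_mid [([386.9, 163.2], 0.76)]
sanitiser_mid [([342.7, 139.0], 0.93)]
jar_mid [([201.7, 364.0], 0.78)]
top [ 0.4943 -0.018   1.4732]
knob_grip [([275.9, 248.1], 0.76), ([273.9, 190.1], 0.28)]
lock_grip [([317.3, 234.9], 0.76), ([262.9, 258.4], 0.69)]
mixer [([278.3, 207.2], 0.64)]
collar [([292.2, 262.8], 0.7), ([317.0, 233.8], 0.56)]
tube_a_mid [([275.2, 192.2], 0.69)]
rack_mid [([128.6, 234.1], 0.65)]
sanitiser_mid []
jar_mid [([514.1, 270.9], 0.81)]
```

View pics/scene0.png

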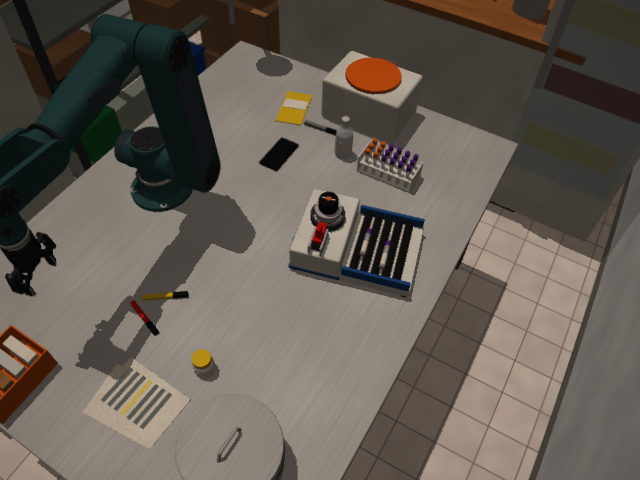

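View pics/top0.png

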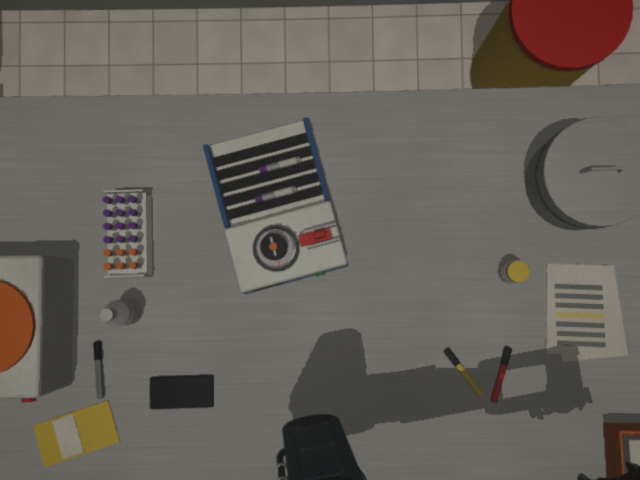

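```bash
python3 - <<'E'
from h import *
np.set_printoptions(precision=4,suppress=True)
print('knob top',atz('top',[275.9,248.1],.168),'scene',atz('scene',[329.7,208.4],.168),tri([329.7,208.4],[275.9,248.1]))
for q in([317.3,234.9],[262.9,258.4]):print('lock',atz('top',q,.162),tri([315.5,237.6],q))
print(atz('scene',[315.5,237.6],.162))
for c,q in(('top',[514.1,270.9]),('scene',[201.7,364])):print('jar',atz(c,q,.05))
print('rack',atz('top',[128.6,234.1],.1),'san',atz('scene',[342.7,139],.08))
E
```

```text
knob top [0.5746 0.0938 0.168 ] scene [0.5936 0.0825 0.168 ] (array([0.5801, 0.0986, 0.1428]), np.float64(0.00955027245098887))
lock [0.6018 0.0054 0.162 ] (array([0.6004, 0.003 , 0.1256]), np.float64(0.010574003225596675))
lock [0.5534 0.1222 0.162 ] (array([ 0.5459,  0.1322, -0.0525]), np.float64(0.04263700890473765))
[ 0.6099 -0.0245  0.162 ]
jar [ 0.521  -0.4418  0.05  ]
jar [ 0.5253 -0.452   0.05  ]
rack [0.6154 0.4288 0.1   ] san [0.4439 0.4425 0.08  ]
```

The scene view shows the mixer with its knob near (328,203) and the red lock near (318,237). The top view has the knob at about (274,247), the lock at about (316,236), and the rack, bottle and jar all well clear. I'll crop in to refine these.

```bash
python3 - <<'E'
from h import *
a=cv2.imread('pics/top0.png')[200:300,215:355];b=cv2.imread('pics/scene0.png')[170:270,280:370]
f=lambda i:cv2.convertScaleAbs(cv2.resize(i,None,fx=3.4,fy=3.4,interpolation=cv2.INTER_CUBIC),alpha=1.5,beta=10)
cv2.imwrite('pics/crop0.png',np.hstack([f(a),f(b)]))
E
```

```text
(no output)
```

View pics/crop0.png

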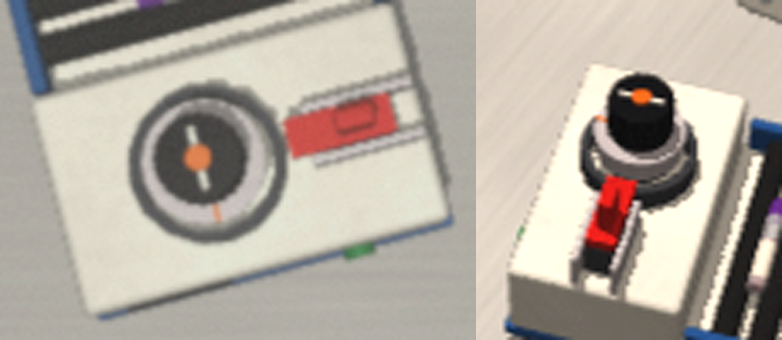

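```bash
python3 - <<'E'
from h import *
np.set_printoptions(precision=4,suppress=True)
T=lambda x,y:[215+x/3.4-.35,200+y/3.4-.35]
S=lambda x,y:[280+(x-476)/3.4-.35,170+y/3.4-.35]
print('cap',atz('top',T(197,157),.188),atz('scene',S(641,97),.188),tri(S(641,97),T(197,157)))
print('collar',atz('top',T(208,161),.122))
c=np.array([atz('top',T(*p),.1)[:2] for p in((35,95),(395,5),(450,220),(95,315))]);print(c)
d=c[0]-c[1]+c[3]-c[2];print('yaw',np.degrees(np.arctan2(-d[0],d[1])),np.linalg.norm(d)/2,np.linalg.norm(c[0]-c[3]),np.linalg.norm(c[1]-c[2]))
t=np.arctan2(-d[0],d[1]);R=np.array([[np.cos(t),-np.sin(t)],[np.sin(t),np.cos(t)]])
print('org',c.mean(0)-R@np.array([0,-.02]))
print('tab top',atz('top',T(355,116),.177))
E
```

```text
cap [0.5782 0.0989 0.188 ] [0.5789 0.0983 0.188 ] (array([0.5784, 0.0991, 0.1869]), np.float64(0.00018482689325563585))
collar [0.5798 0.0978 0.122 ]
[[ 0.6266  0.2135]
 [ 0.6825 -0.025 ]
 [ 0.5399 -0.0588]
 [ 0.4814  0.1747]]
yaw 13.633597556206889 0.24278079931821425 0.15035438165736348 0.14654694977551475
org [0.5779 0.0955]
tab top [0.6029 0.0014 0.177 ]
```

```bash
cat > d.py <<'E'
from h import *
import sys
from scipy.spatial.transform import Rotation as Ro
# usage: d.py x y z yaw(deg of tool y)
np.set_printoptions(precision=4,suppress=True)
x,y,z,w=map(float,sys.argv[1:5]);s=env.get_state();R=np.array(s['orientation'])
w=np.radians(w);ty=np.array([np.cos(w),np.sin(w),0]);tz=np.array([0,0,-1.]);Rt=np.c_[np.cross(ty,tz),ty,tz]
print('dp',R.T@(np.array([x,y,z])-s['position'])/.4,'tw',Ro.from_matrix(R.T@Rt).as_rotvec(degrees=True)/45)
print('t',s['time'],'p',np.array(s['position']),'yaw',np.degrees(np.arctan2(R[1,1],R[0,1])),'tilt',R[:2,2],'F',np.array(s['force']),'T',np.array(s['torque']),'q6',s['joint_positions'][5],'w',s['grip_width'],s['grip_force'])
E
python3 d.py .42 -.22 .27 -31
```

```text
dp [ 0.8886 -0.5905 -0.0967] tw [ 0.0002  0.0001 -1.0046]
t 0.9 p [ 0.1311 -0.5342  0.2314] yaw -76.20483815454413 tilt [-0.     -0.0001] F [0.4289 0.528  0.649 ] T [ 0.0132 -0.0027  0.0025] q6 -5.907214935930691 w 1.0007127719740756 0.0
```

```bash
python3 -m pendant '{"twist":[[0,0,-1],[0,0,-1],[0,0,-1],[0,0,-1],[0,0,-1],[0,0,-1],[0,0,-1],[0,0,-1],[0,0,-1],[0,0,-1]],"dp":[[0.889,-0.59,-0.1],[0.889,-0.59,-0.1],[0.889,-0.59,-0.1],[0.889,-0.59,-0.1],[0.889,-0.59,-0.1],[0.889,-0.59,-0.1],[0.889,-0.59,-0.1],[0.889,-0.59,-0.1],[0.889,-0.59,-0.1],[0.889,-0.59,-0.1]],"jaw":[1,1,1,1,1,1,1,1,1,1]}'; python3 d.py .578 .0985 .25 14
```

```text
time: 1.9
position: [0.4223, -0.2175, 0.2719]
orientation: [[0.513, 0.858, 0.002], [0.858, -0.513, 0.0], [0.001, 0.001, -1.0]]
force: [0.3, -0.2, 0.4]
grip_width: 1.0
grip_force: 0.0
dp [ 0.8776 -0.0711  0.0557] tw [ 0.0023 -0.0006 -0.9969]
t 1.9 p [ 0.4223 -0.2175  0.2719] yaw -30.859603818160164 tilt [0.0018 0.0002] F [ 0.3203 -0.1835  0.4073] T [-0.0002  0.042  -0.023 ] q6 -3.2623408357659573 w 0.9995204586640999 0.0
```

```bash
python3 -m pendant '{"twist":[[0,0,-1],[0,0,-1],[0,0,-1],[0,0,-1],[0,0,-1],[0,0,-1],[0,0,-1],[0,0,-1],[0,0,-1],[0,0,-1]],"dp":[[0.878,-0.071,0.05],[0.878,-0.071,0.05],[0.878,-0.071,0.05],[0.878,-0.071,0.05],[0.878,-0.071,0.05],[0.878,-0.071,0.05],[0.878,-0.071,0.05],[0.878,-0.071,0.05],[0.878,-0.071,0.05],[0.878,-0.071,0.05]],"jaw":[1,1,1,1,1,1,1,1,1,1]}'; python3 d.py .578 .0985 .156 14
python3 - <<'E'
from h import *
a=get_image('top')[180:310,215:355];b=get_image('scene')[130:260,270:400]
f=lambda i:cv2.convertScaleAbs(cv2.resize(i,None,fx=2.9,fy=2.9,interpolation=cv2.INTER_CUBIC),alpha=1.5,beta=10)
cv2.imwrite('pics/crop1.png',np.hstack([f(a),f(b)]))
E
```

```text
time: 2.9
position: [0.5777, 0.0934, 0.2514]
orientation: [[-0.237, 0.972, -0.0], [0.972, 0.237, -0.001], [-0.001, -0.0, -1.0]]
force: [0.6, -0.9, -0.2]
grip_width: 1.003
grip_force: 0.0
dp [0.0124 0.0039 0.2384] tw [-0.0006  0.0012 -0.0066]
t 2.9 p [0.5777 0.0934 0.2514] yaw 13.70395107574629 tilt [-0.0002 -0.0011] F [ 0.6003 -0.8913 -0.1739] T [ 0.0616  0.005  -0.0343] q6 -10.04754462237703 w 1.0026892365716527 0.0
```

View pics/crop1.png

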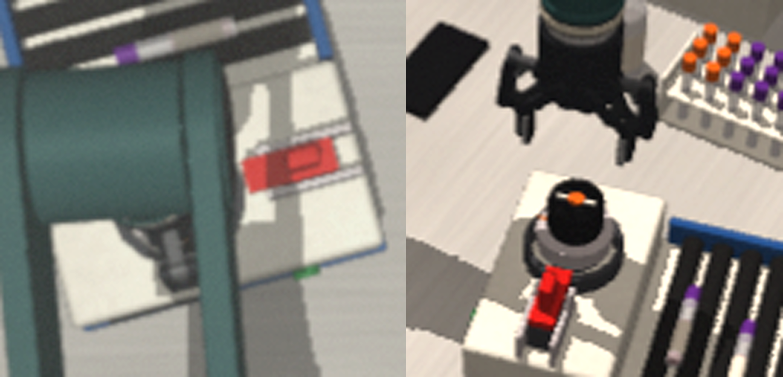

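The gripper hangs above the knob, with its fingers either side along mixer x. I'll descend open and re-read the pose.

```bash
python3 -m pendant '{"twist":[[0,0,0],[0,0,0],[0,0,0],[0,0,0]],"dp":[[0,0,0],[0,0,0.05],[0,0,0.1],[0,0,0.1]],"jaw":[1,1,1,1]}'; for i in 1 2; do python3 d.py .578 .0985 .156 14; python3 -c "from h import *;get_image('top')" ;done
```

```text
time: 3.4
position: [0.5761, 0.0938, 0.2081]
orientation: [[-0.237, 0.971, -0.006], [0.972, 0.237, -0.001], [0.001, -0.006, -1.0]]
force: [-0.5, -1.1, -0.3]
grip_width: 0.999
grip_force: 0.0
dp [0.0101 0.0083 0.1303] tw [-0.0077 -0.0011 -0.0064]
t 3.4 p [0.5761 0.0938 0.2081] yaw 13.711277118540385 tilt [-0.0061 -0.0006] F [-0.5311 -1.0946 -0.2755] T [-0.0305 -0.0001  0.0243] q6 -10.018507810457557 w 0.9993616107937271 0.0
dp [0.0101 0.0058 0.135 ] tw [-0.0041 -0.0005 -0.0062]
t 3.45 p [0.5769 0.094  0.21  ] yaw 13.720728078223937 tilt [-0.0032 -0.0004] F [0.5634 0.8018 1.3465] T [-0.0313 -0.0837 -0.0152] q6 -10.01449014321302 w 0.9979863523416713 0.0
```

```bash
python3 -m pendant '{"twist":[[0,0,0],[0,0,0],[0,0,0],[0,0,0],[0,0,0]],"dp":[[0.01,0.005,0.03],[0.01,0.005,0.08],[0.01,0.005,0.13],[0.01,0.005,0.13],[0.01,0.005,0.13]],"jaw":[1,1,1,1,1]}'; python3 d.py .578 .0985 .156 14; python3 -c "from h import *;get_image('top')"; python3 d.py .578 .0985 .156 14
python3 - <<'E'
from h import *
b=get_image('scene')[130:260,270:400]
f=lambda i:cv2.convertScaleAbs(cv2.resize(i,None,fx=4.6,fy=4.6,interpolation=cv2.INTER_CUBIC),alpha=1.5,beta=10)
cv2.imwrite('pics/crop2.png',f(b))
E
```

```text
time: 4.0
position: [0.579, 0.0995, 0.1596]
orientation: [[-0.239, 0.971, 0.0], [0.971, 0.239, -0.0], [-0.0, 0.0, -1.0]]
force: [0.2, 0.5, -0.4]
grip_width: 1.004
grip_force: 0.0
dp [-0.0018 -0.0031  0.0091] tw [ 0.0003  0.0001 -0.0043]
t 4.0 p [0.579  0.0995 0.1596] yaw 13.804878846565085 tilt [ 0.0002 -0.    ] F [ 0.1674  0.4923 -0.3888] T [-0.0493  0.0129 -0.002 ] q6 -9.583564708008154 w 1.0035308266918008 0.0
dp [-0.0014 -0.0044  0.0115] tw [ 0.0026  0.0005 -0.0044]
t 4.05 p [0.5796 0.0995 0.1606] yaw 13.801759555530102 tilt [0.0021 0.0001] F [0.1984 0.2198 0.051 ] T [ 0.021  -0.0124 -0.0032] q6 -9.583713746817233 w 1.0026807310185193 0.0
```

View pics/crop2.png

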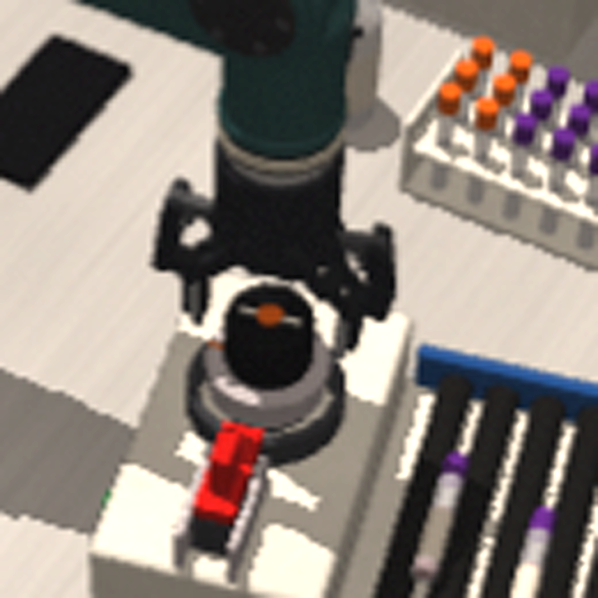

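```bash
python3 -m pendant '{"twist":[[0,0,0],[0,0,0],[0,0,0],[0,0,0],[0,0,0],[0,0,0],[0,0,0],[0,0,0],[0,0,0],[0,0,0]],"dp":[[-0.002,-0.003,0.02],[-0.002,-0.003,0.034],[-0.002,-0.003,0.034],[-0.002,-0.003,0.034],[-0.002,-0.003,0.034],[-0.002,-0.003,0.034],[-0.002,-0.003,0.034],[-0.002,-0.003,0.034],[-0.002,-0.003,0.034],[-0.002,-0.003,0.034]],"jaw":[1,1,1,0.6,0.4,0.2,0.1,0.1,0.1,0.1]}' 40; for i in 1 2 3; do python3 d.py .578 .0985 .147 14; python3 -c "from h import *;get_image('top')" ;done
```

```text
time: 5.1
position: [0.5781, 0.0983, 0.1459]
orientation: [[-0.238, 0.971, 0.001], [0.971, 0.238, 0.0], [-0.0, 0.001, -1.0]]
force: [0.2, 0.1, 0.9]
grip_width: 0.647
grip_force: 42.5
dp [ 0.0006 -0.0001 -0.0027] tw [ 0.0008  0.0002 -0.0046]
t 5.1 p [0.5781 0.0983 0.1459] yaw 13.795064758134178 tilt [0.0006 0.    ] F [0.1685 0.085  0.9142] T [ 0.0281 -0.1165  0.017 ] q6 -9.684656165219545 w 0.6474733034289915 42.52316236495972
dp [ 0.0006 -0.0001 -0.0026] tw [ 0.0009  0.0002 -0.0045]
t 5.15 p [0.5781 0.0983 0.146 ] yaw 13.798599295600491 tilt [ 0.0007 -0.    ] F [0.4588 0.4028 1.4317] T [ 0.0071 -0.1156 -0.0028] q6 -9.686179268089948 w 0.6458671996259406 42.52731263637543
dp [ 0.0007 -0.0001 -0.0027] tw [ 0.0008  0.0002 -0.0046]
t 5.2 p [0.5781 0.0982 0.1459] yaw 13.792423077206376 tilt [ 0.0006 -0.    ] F [0.5999 0.4084 0.6152] T [ 0.0167 -0.1499 -0.0333] q6 -9.684736781793708 w 0.6465398208274783 42.529767751693726
```

```bash
python3 -m pendant '{"twist":[[0,0,0],[0,0,0],[0,0,0],[0,0,0],[0,0,0]],"dp":[[0,0,0.0025],[0,0,0.005],[0,0,0.0075],[0,0,0.01],[0,0,0.01]],"jaw":[0.1,0.1,0.1,0.1,0.1]}' 40; python3 d.py .578 .0985 .147 14
```

```text
time: 5.75
position: [0.5781, 0.0983, 0.1415]
orientation: [[-0.238, 0.971, 0.0], [0.971, 0.238, -0.0], [-0.0, 0.0, -1.0]]
force: [1.6, 0.0, 1.5]
grip_width: 0.65
grip_force: 42.8
dp [ 0.0006 -0.0001 -0.0137] tw [ 0.0006  0.0001 -0.0045]
t 5.75 p [0.5781 0.0983 0.1415] yaw 13.796051137418159 tilt [ 0.0005 -0.    ] F [1.5877 0.0015 1.4542] T [ 0.0762 -0.4029 -0.0735] q6 -9.687581849029218 w 0.6497777134604322 42.75262713432312
```

```bash
python3 -m pendant '{"twist":[[0,0,0],[0,0,0],[0,0,0],[0,0,0]],"dp":[[0,0,0.00125],[0,0,0.0025],[0,0,0.00375],[0,0,0.00375]],"jaw":[0.1,0.1,0.1,0.1]}' 40; python3 d.py .578 .0985 .147 14
```

```text
time: 6.15
position: [0.5781, 0.0982, 0.1407]
orientation: [[-0.238, 0.971, 0.001], [0.971, 0.238, -0.0], [-0.0, 0.001, -1.0]]
force: [0.8, 0.3, 5.1]
grip_width: 0.651
grip_force: 42.9
dp [ 0.0007 -0.0001 -0.0157] tw [ 0.001   0.0003 -0.0045]
t 6.15 p [0.5781 0.0982 0.1407] yaw 13.79688794519235 tilt [ 0.0009 -0.    ] F [0.8194 0.2611 5.1161] T [ 0.0345 -0.115   0.0171] q6 -9.687435756100495 w 0.6507880216888491 42.89236307144165
```

```bash
python3 -m pendant '{"twist":[[0,0,0],[0,0,0],[0,0,0]],"dp":[[0,0,0.00125],[0,0,0.0025],[0,0,0.0025]],"jaw":[0.1,0.1,0.1]}' 40; python3 -c "from h import *;get_image('top')"; python3 d.py .578 .0985 .147 14
```

```text
time: 6.45
position: [0.5781, 0.0983, 0.1395]
orientation: [[-0.239, 0.971, 0.001], [0.971, 0.239, -0.0], [-0.0, 0.001, -1.0]]
force: [-0.1, -0.1, 5.0]
grip_width: 0.65
grip_force: 43.0
dp [ 0.0006 -0.0001 -0.0187] tw [ 0.0009  0.0002 -0.0045]
t 6.5 p [0.5781 0.0983 0.1395] yaw 13.798789608764267 tilt [ 0.0007 -0.    ] F [1.2763 1.0716 5.4536] T [ 0.0191 -0.1104 -0.019 ] q6 -9.687514275353868 w 0.6477680547484728 42.973321080207825
```

```bash
python3 -m pendant '{"twist":[[0,0,0.033],[0,0,0.066],[0,0,0.1],[0,0,0.133],[0,0,0.133]],"dp":[[0,0,0],[0,0,0],[0,0,0],[0,0,0],[0,0,0]],"jaw":[0.1,0.1,0.1,0.1,0.1]}' 40; python3 -c "from h import *;get_image('top')"; python3 d.py .578 .0985 .147 14
```

```text
time: 7.0
position: [0.5779, 0.0982, 0.1395]
orientation: [[-0.136, 0.991, 0.0], [0.991, 0.136, -0.0], [-0.0, 0.0, -1.0]]
force: [0.5, 0.8, 5.2]
grip_width: 0.646
grip_force: 43.2
dp [ 0.0006  0.0005 -0.0189] tw [ 0.0001  0.0002 -0.1374]
t 7.05 p [0.5778 0.0982 0.1395] yaw 7.815727543242871 tilt [ 0.0001 -0.0001] F [-0.2828 -0.9883  4.9315] T [-0.0156 -0.1492  0.003 ] q6 -3.702639621852535 w 0.6439432587534719 43.19962799549103
```

```bash
python3 -m pendant '{"twist":[[0,0,0.033],[0,0,0.066],[0,0,0.1],[0,0,0.1]],"dp":[[0,0,0.0012],[0,0,0.0025],[0,0,0.0025],[0,0,0.0025]],"jaw":[0.1,0.1,0.1,0.1]}' 40; python3 -c "from h import *;get_image('top')"; python3 d.py .578 .0985 .147 14
```

```text
time: 7.45
position: [0.5777, 0.0982, 0.1385]
orientation: [[-0.057, 0.998, -0.0], [0.998, 0.057, -0.0], [-0.0, -0.0, -1.0]]
force: [-0.5, 0.4, 5.4]
grip_width: 0.65
grip_force: 43.2
dp [ 0.0007  0.0009 -0.0212] tw [-0.0004  0.0002 -0.2375]
t 7.5 p [0.5777 0.0982 0.1385] yaw 3.3146611746870875 tilt [-0.0003 -0.0002] F [-0.3565  1.0001  5.4384] T [ 0.0558 -0.1109  0.0277] q6 0.7983623779237669 w 0.6464731459393922 43.238221406936646
```

```bash
python3 -m pendant '{"twist":[[0,0,0.033],[0,0,0.066],[0,0,0.1],[0,0,0.12],[0,0,0.12]],"dp":[[0,0,0],[0,0,0],[0,0,0],[0,0,0],[0,0,0]],"jaw":[0.1,0.1,0.1,0.1,0.1]}' 40; python3 -c "from h import *;get_image('top')"; python3 d.py .578 .0985 .147 14
```

```text
time: 8.0
position: [0.5774, 0.0982, 0.1385]
orientation: [[0.036, 0.999, -0.001], [0.999, -0.036, -0.0], [-0.0, -0.001, -1.0]]
force: [-2.1, -0.1, 6.8]
grip_width: 0.648
grip_force: 43.3
dp [ 0.0008  0.0014 -0.0212] tw [-0.0011  0.0003 -0.3574]
t 8.05 p [0.5774 0.0982 0.1385] yaw -2.0811189402836034 tilt [-0.0008 -0.0003] F [-2.8285  0.1053  5.4893] T [-0.007   0.0067  0.0297] q6 6.196634208476535 w 0.6461654494931958 43.276821970939636
```

```bash
python3 - <<'E'
from h import *
b=get_image('scene')[140:260,280:380]
f=lambda i:cv2.convertScaleAbs(cv2.resize(i,None,fx=5,fy=5,interpolation=cv2.INTER_CUBIC),alpha=1.8,beta=20)
cv2.imwrite('pics/crop3.png',f(b))
E
```

```text
(no output)
```

View pics/crop3.png

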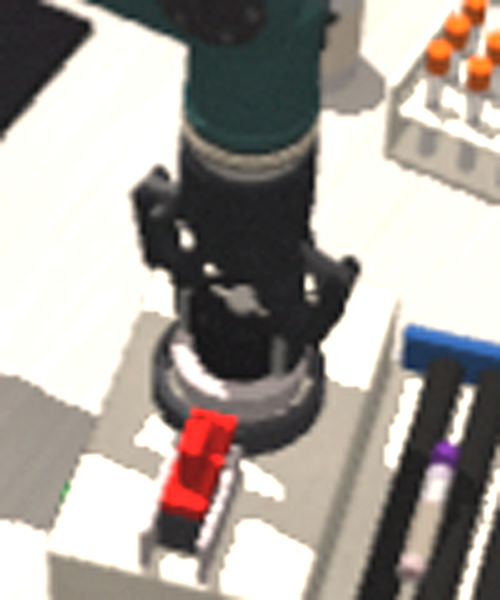

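The fingers hold the knob low, just above the skirt at about (240,385), and the skirt is still clear of the collar. I'll keep rocking.

```bash
python3 -m pendant '{"twist":[[0,0,0.033],[0,0,0.066],[0,0,0.1],[0,0,0.12],[0,0,0.12]],"dp":[[0,0,0],[0,0,0],[0,0,0],[0,0,0],[0,0,0]],"jaw":[0.1,0.1,0.1,0.1,0.1]}' 40; python3 -c "from h import *;get_image('top')"; python3 d.py .578 .0985 .147 14
```

```text
time: 8.6
position: [0.5772, 0.0982, 0.1372]
orientation: [[0.131, 0.991, -0.002], [0.991, -0.131, -0.0], [-0.001, -0.002, -1.0]]
force: [-2.8, -0.5, 0.0]
grip_width: 0.646
grip_force: 42.8
dp [ 0.001   0.0019 -0.0245] tw [-0.0029  0.0002 -0.4775]
t 8.65 p [0.5772 0.0982 0.1372] yaw -7.486140552236183 tilt [-0.0022 -0.0003] F [-2.7852 -0.4209 -0.4706] T [-0.0627 -0.2707 -0.0132] q6 11.5981051523191 w 0.6425173522309069 42.82928645610809
```

```bash
python3 -m pendant '{"twist":[[0,0,0.033],[0,0,0.066],[0,0,0.1],[0,0,0.1]],"dp":[[0,0,0],[0,0,0],[0,0,0],[0,0,0]],"jaw":[0.1,0.1,0.1,0.1]}' 40; python3 -c "from h import *;get_image('top')"; python3 d.py .578 .0985 .147 14
```

```text
time: 9.05
position: [0.577, 0.0982, 0.1372]
orientation: [[0.209, 0.978, -0.003], [0.978, -0.209, -0.0], [-0.001, -0.003, -1.0]]
force: [-5.2, -0.3, -2.2]
grip_width: 0.647
grip_force: 42.7
dp [ 0.0012  0.0022 -0.0244] tw [-0.0033  0.0003 -0.5778]
t 9.1 p [0.577  0.0982 0.1372] yaw -11.999542046990765 tilt [-0.0026 -0.0003] F [-4.967   0.7378 -2.2368] T [-0.1297  0.0497 -0.0142] q6 16.1136801997597 w 0.6455030911081271 42.72995710372925
```

Fz fell to zero and the knob sank 1.3 mm, so it has meshed. I'll turn back to mid-play, relieve the side load and ease down.

```bash
python3 -m pendant '{"twist":[[0,0,-0.025],[0,0,-0.05],[0,0,-0.05],[0,0,-0.05],[0,0,-0.05],[0,0,-0.05]],"dp":[[0,-0.001,0],[0,-0.002,0],[0,-0.002,0.0025],[0,-0.002,0.005],[0,-0.002,0.0075],[0,-0.002,0.0075]],"jaw":[0.1,0.1,0.1,0.1,0.1,0.1]}' 40; python3 -c "from h import *;get_image('top')"; python3 d.py .578 .0985 .147 14
```

```text
time: 9.7
position: [0.5771, 0.0982, 0.1355]
orientation: [[0.169, 0.986, 0.0], [0.986, -0.169, -0.0], [-0.0, 0.0, -1.0]]
force: [-5.3, -1.2, 1.9]
grip_width: 0.646
grip_force: 43.4
dp [ 0.001   0.0022 -0.0286] tw [ 0.0002  0.0004 -0.5276]
t 9.75 p [0.5771 0.0983 0.1355] yaw -9.741895989096212 tilt [ 0.0002 -0.0003] F [-3.9877 -1.0723  1.7843] T [-0.1643  0.6656  0.0339] q6 13.868686494526068 w 0.6480476727628808 43.38292479515076
```

```bash
python3 -m pendant '{"twist":[[0,0,0],[0,0,0],[0,0,0],[0,0,0]],"dp":[[0,-0.001,0.0025],[0,-0.002,0.005],[0,-0.002,0.0075],[0,-0.002,0.0075]],"jaw":[0.1,0.1,0.1,0.1]}' 40; python3 -c "from h import *;get_image('top')"; python3 d.py .578 .0985 .147 14
```

```text
time: 10.15
position: [0.577, 0.0983, 0.1322]
orientation: [[0.169, 0.986, 0.002], [0.986, -0.169, -0.0], [-0.0, 0.002, -1.0]]
force: [-0.3, -1.8, 1.7]
grip_width: 0.639
grip_force: 43.5
dp [ 0.0009  0.0025 -0.0369] tw [ 0.002   0.0007 -0.5279]
t 10.2 p [0.577  0.0983 0.1322] yaw -9.753326075207783 tilt [ 0.0015 -0.0005] F [-0.3147 -3.1821  1.307 ] T [-0.3496  0.1791  0.0481] q6 13.892370404341095 w 0.6497292380890454 43.4761780500412
```

```bash
python3 -m pendant '{"twist":[[0,0,0],[0,0,0],[0,0,0]],"dp":[[0,0,0.0025],[0,0,0.004],[0,0,0.004]],"jaw":[0.1,0.1,0.1]}' 40; python3 -c "from h import *;get_image('top')"; python3 d.py .578 .0985 .147 14
```

```text
time: 10.5
position: [0.5769, 0.0983, 0.1307]
orientation: [[0.169, 0.986, 0.002], [0.986, -0.169, -0.0], [-0.0, 0.002, -1.0]]
force: [0.7, -3.3, 0.7]
grip_width: 0.646
grip_force: 43.5
dp [ 0.0009  0.0027 -0.0407] tw [ 0.0019  0.0006 -0.5278]
t 10.55 p [0.5769 0.0983 0.1307] yaw -9.751135467391295 tilt [ 0.0015 -0.0004] F [ 1.5838 -3.2893  0.9766] T [-0.4068 -0.118  -0.017 ] q6 13.892185459645798 w 0.6428281638895991 43.47623527050018
```

```bash
python3 -m pendant '{"twist":[[0,0,0],[0,0,0],[0,0,0]],"dp":[[0,0,0.001],[0,0,0.002],[0,0,0.002]],"jaw":[0.1,0.1,0.1]}' 40; python3 -c "from h import *;get_image('top')"; python3 d.py .578 .0985 .147 14
```

```text
time: 10.85
position: [0.5769, 0.0983, 0.1302]
orientation: [[0.169, 0.986, 0.002], [0.986, -0.169, -0.0], [-0.0, 0.002, -1.0]]
force: [3.0, -3.3, 1.5]
grip_width: 0.647
grip_force: 43.5
dp [ 0.0009  0.0027 -0.0421] tw [ 0.002   0.0006 -0.5277]
t 10.9 p [0.5769 0.0983 0.1301] yaw -9.74786128638879 tilt [ 0.0016 -0.0004] F [ 2.3503 -3.563   1.5212] T [-0.5181 -0.361  -0.0461] q6 13.88950398675966 w 0.6441610314586491 43.48071813583374
```

```bash
python3 -m pendant '{"twist":[[0,0,0],[0,0,0],[0,0,0],[0,0,0]],"dp":[[0,0,0.001],[0,0,0.002],[0,0,0.0025],[0,0,0.0025]],"jaw":[0.1,0.1,0.1,0.1]}' 40; python3 -c "from h import *;get_image('top')"; python3 d.py .578 .0985 .147 14
```

```text
time: 11.3
position: [0.5769, 0.0984, 0.1301]
orientation: [[0.169, 0.986, 0.002], [0.986, -0.169, -0.0], [0.0, 0.002, -1.0]]
force: [1.2, -3.7, 5.5]
grip_width: 0.645
grip_force: 43.7
dp [ 0.0007  0.0027 -0.0421] tw [ 0.0027  0.0005 -0.5277]
t 11.35 p [0.5769 0.0984 0.1301] yaw -9.745041631945687 tilt [ 0.0021 -0.0003] F [ 2.8997 -4.1746  5.8024] T [-0.5529 -0.0156  0.0125] q6 13.890084018787963 w 0.6479416252983947 43.69233727455139
```

The knob has stopped solid at 15.8 mm with Fz rising, so it is home. Releasing and rising.

```bash
python3 -m pendant '{"twist":[[0,0,0],[0,0,0],[0,0,0],[0,0,0],[0,0,0],[0,0,0],[0,0,0],[0,0,0],[0,0,0],[0,0,0]],"dp":[[0,0,0],[0,0,0],[0,0,0],[0,0,0],[0,0,0],[0,0,-0.05],[0,0,-0.15],[0,0,-0.25],[0,0,-0.25],[0,0,-0.25]],"jaw":[1,1,1,1,1,1,1,1,1,1]}' 40
python3 - <<'E'
from h import *
b=get_image('scene')[140:260,280:380]
f=lambda i:cv2.convertScaleAbs(cv2.resize(i,None,fx=5,fy=5,interpolation=cv2.INTER_CUBIC),alpha=1.5,beta=10)
cv2.imwrite('pics/crop4.png',f(b))
E
python3 d.py .6015 .003 .23 104
```

```text
time: 12.35
position: [0.5769, 0.0987, 0.2304]
orientation: [[0.169, 0.986, 0.003], [0.986, -0.169, 0.0], [0.001, 0.003, -1.0]]
force: [-0.6, 0.3, -0.4]
grip_width: 1.001
grip_force: 0.0
dp [-0.2248  0.103  -0.0041] tw [-0.0005 -0.0005 -2.5275]
t 12.4 p [0.5761 0.0986 0.2284] yaw -9.73764182198409 tilt [-0.0005  0.    ] F [ 0.0777 -0.3881 -0.6136] T [0.051  0.0255 0.0073] q6 13.8916602596227 w 1.0015727847531553 0.0
```

View pics/crop4.png

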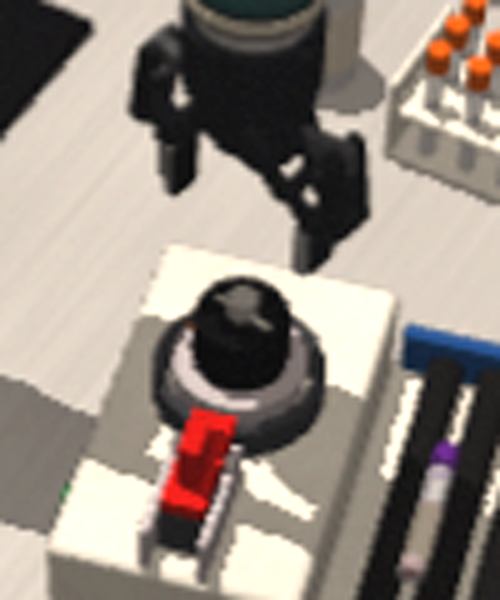

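```bash
python3 d.py .602 .002 .21 14; python3 -c "
from h import *
for z in (.186,.170):print(proj('scene',[.578,.0985,z]))"
```

```text
dp [-0.2271  0.1046  0.0459] tw [-0.0006 -0.     -0.5275]
t 12.4 p [0.5761 0.0986 0.2284] yaw -9.73764182198409 tilt [-0.0005  0.    ] F [ 0.0777 -0.3881 -0.6136] T [0.051  0.0255 0.0073] q6 13.8916602596227 w 1.0015727847531553 0.0
[327.9219247 198.4673891]
[327.73471768 202.16153783]
```

The knob's top edge dropped about 3.9 px, which matches 16 mm, so it is home and stayed down. On to the lock tab.

```bash
python3 -m pendant '{"twist":[[0,0,-0.2],[0,0,-0.35],[0,0,-0.527],[0,0,-0.527],[0,0,-0.527],[0,0,-0.527]],"dp":[[-0.08,0.035,0],[-0.16,0.07,0],[-0.227,0.105,0.02],[-0.227,0.105,0.04],[-0.227,0.105,0.04],[-0.227,0.105,0.04]],"jaw":[1,1,1,1,1,1]}'; python3 d.py .602 .002 .15 14
python3 - <<'E'
from h import *
a=get_image('top')[190:290,250:380];b=get_image('scene')[150:270,270:390]
f=lambda i,s:cv2.convertScaleAbs(cv2.resize(i,s,interpolation=cv2.INTER_CUBIC),alpha=1.5,beta=10)
cv2.imwrite('pics/crop5.png',np.hstack([f(a,(390,300)),f(b,(300,300))]))
E
```

```text
time: 13.0
position: [0.6015, 0.0029, 0.2112]
orientation: [[-0.241, 0.97, -0.003], [0.97, 0.241, 0.001], [0.002, -0.003, -1.0]]
force: [-0.3, 0.1, -0.3]
grip_width: 1.0
grip_force: 0.0
dp [-0.0027  0.0011  0.153 ] tw [-0.0037 -0.002  -0.0008]
t 13.0 p [0.6015 0.0029 0.2112] yaw 13.965569875557774 tilt [-0.0032  0.0009] F [-0.2675  0.0872 -0.2576] T [ 0.0479 -0.0023 -0.0147] q6 -19.10530772397424 w 0.999854492967618 0.0
```

View pics/crop5.png

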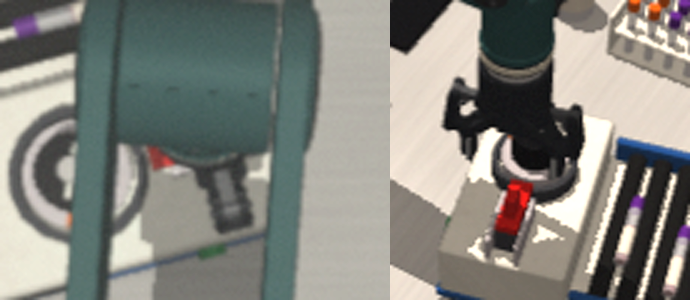

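The gripper is centred over the tab. I'll descend and close lightly.

```bash
python3 -m pendant '{"twist":[[0,0,0],[0,0,0],[0,0,0],[0,0,0],[0,0,0],[0,0,0],[0,0,0],[0,0,0],[0,0,0],[0,0,0],[0,0,0],[0,0,0],[0,0,0],[0,0,0]],"dp":[[-0.003,0.001,0.05],[-0.003,0.001,0.1],[-0.003,0.001,0.145],[-0.003,0.001,0.145],[-0.003,0.001,0.145],[-0.003,0.001,0.145],[-0.003,0.001,0.145],[-0.003,0.001,0.145],[-0.003,0.001,0.145],[-0.003,0.001,0.145],[-0.003,0.001,0.145],[-0.003,0.001,0.145],[-0.003,0.001,0.145],[-0.003,0.001,0.145]],"jaw":[1,1,1,1,0.5,0.1,-0.2,-0.4,-0.6,-0.8,-0.8,-0.8,-0.8,-0.8]}' 25; python3 d.py .595 .029 .15 14
```

```text
time: 14.5
position: [0.603, 0.0008, 0.1554]
orientation: [[-0.242, 0.97, 0.0], [0.97, 0.242, -0.0], [-0.0, 0.0, -1.0]]
force: [-2.7, 0.1, 4.7]
grip_width: 0.159
grip_force: 27.0
dp [ 0.0733 -0.0024  0.0135] tw [ 0.0003  0.0006 -0.0005]
t 14.5 p [0.603  0.0008 0.1554] yaw 13.976230197190723 tilt [ 0.0004 -0.0004] F [-2.7235  0.0568  4.7132] T [-0.0661  0.4867  0.1512] q6 -19.278508988989085 w 0.15926899315811935 26.983971297740936
```

```bash
python3 -m pendant '{"twist":[[0,0,0],[0,0,0],[0,0,0],[0,0,0],[0,0,0],[0,0,0]],"dp":[[0.01,0,0],[0.02,0,0],[0.03,0,0],[0.04,0,0],[0.05,0,0],[0.05,0,0]],"jaw":[-0.8,-0.8,-0.8,-0.8,-0.8,-0.8]}' 25; python3 d.py .595 .029 .15 14
```

```text
time: 15.1
position: [0.5981, 0.0202, 0.1554]
orientation: [[-0.242, 0.97, 0.0], [0.97, 0.242, -0.001], [-0.001, 0.0, -1.0]]
force: [-3.2, -1.9, 5.0]
grip_width: 0.153
grip_force: 27.0
dp [ 0.0233 -0.0022  0.0135] tw [ 0.0001  0.0013 -0.0004]
t 15.1 p [0.5981 0.0202 0.1554] yaw 13.980111653117506 tilt [ 0.0004 -0.001 ] F [-3.2003 -1.915   5.0444] T [-0.233   0.4583  0.1321] q6 -17.44533751106811 w 0.15342475909533587 27.031968533992767
```

Moved 20 mm freely. I'll continue gently until the stop.

```bash
python3 -m pendant '{"twist":[[0,0,0],[0,0,0],[0,0,0],[0,0,0]],"dp":[[0.005,0,0],[0.01,0,0],[0.013,0,0],[0.013,0,0]],"jaw":[-0.8,-0.8,-0.8,-0.8]}' 25; python3 d.py .595 .029 .15 14
```

```text
time: 15.5
position: [0.5978, 0.0211, 0.1555]
orientation: [[-0.239, 0.971, 0.002], [0.971, 0.239, -0.008], [-0.009, 0.0, -1.0]]
force: [-0.4, -11.3, 3.9]
grip_width: 0.159
grip_force: 27.0
dp [ 0.0209 -0.0022  0.0135] tw [ 0.0005  0.0109 -0.0035]
t 15.5 p [0.5978 0.0211 0.1555] yaw 13.843308329837605 tilt [ 0.0025 -0.0082] F [ -0.4423 -11.277    3.854 ] T [-1.5689  0.1163  0.2326] q6 -16.98737118426886 w 0.15863525410577642 26.96978598833084
```

The lock stopped with 11 N after about 21 mm, which fits a start near 7 mm. I'll let go, rise and check whether it is over the skirt.

```bash
python3 -m pendant '{"twist":[[0,0,0],[0,0,0],[0,0,0],[0,0,0],[0,0,0],[0,0,0],[0,0,0],[0,0,0],[0,0,0],[0,0,0],[0,0,0],[0,0,0],[0,0,0],[0,0,0],[0,0,0]],"dp":[[0,0,0],[0,0,0],[0,0,0],[0,0,0],[0,0,0],[0,0,-0.05],[0,0,-0.15],[0,0,-0.25],[-0.1,0,-0.25],[-0.2,0,-0.25],[-0.3,0,-0.25],[-0.4,0,-0.25],[-0.5,0,-0.25],[-0.6,0,-0.25],[-0.6,0,-0.25]],"jaw":[0.3,0.8,1,1,1,1,1,1,1,1,1,1,1,1,1]}' 25
python3 - <<'E'
from h import *
a=get_image('top')[200:300,215:355];b=get_image('scene')[170:270,280:370]
cv2.imwrite('pics/top9.png',get_image('top'))
f=lambda i:cv2.convertScaleAbs(cv2.resize(i,None,fx=3.4,fy=3.4,interpolation=cv2.INTER_CUBIC),alpha=1.5,beta=10)
cv2.imwrite('pics/crop6.png',np.hstack([f(a),f(b)]))
E
```

```text
time: 17.0
position: [0.6549, -0.2129, 0.2528]
orientation: [[-0.236, 0.972, -0.002], [0.972, 0.236, -0.002], [-0.001, -0.002, -1.0]]
force: [-0.1, 0.9, -1.2]
grip_width: 0.998
grip_force: 0.0
```

View pics/crop6.png

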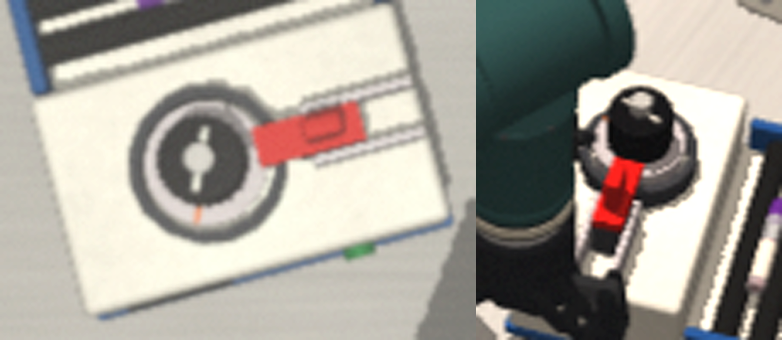

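The tongue's tip, at about (256,145), now sits roughly 6 mm over the skirt. The lock is on its hard stop, the knob is down and the gripper is clear of everything. Handing in.

```bash
python3 -c "from h import *;print(env.finish_job())"
```

```text
the job is handed in; nothing more can be done
None
```

I eased the knob down into mesh until it stopped at about 15.8 mm, slid the red lock over the skirt to its stop, released both and handed the job in at about 17 s; the hand-in returned no verdict, and I inferred the lock's end position from the stop and the picture. I also turned the knob 4.5° further after it had meshed, with no torque showing, before turning back.

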